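# Swap the quick-release handle from the vise to the blade in the bench block

### The job

Squeeze in the release button on the side of the wooden tool handle that is clipped onto the blade in the red vise and, keeping it held in, pull the handle straight up off the tang. Still holding the button in, slide the handle gently down over the bare tang that stands up from the wooden block until you feel it come fully home, then let go so that the button springs out and the handle stays clipped there upright. Never yank the handle against its catch or ram it down, and do not disturb the other things on the bench.

Things in the scene. Friction and masses are not known exactly. Their poses are not given: they have to be found in the camera images.
- handle: Dark wooden tool handle, upright: 34 mm (x) by 30 mm (y) by 95 mm tall (z up), steel band at the foot, 0.14 kg (varies 0.8 to 1.3 times). Origin: centre of its underside. Button on its +y side; the -y side is plain, so a gripper closing along the handle's y from above, level with the button, squeezes it flush. Catch and tangs stand up to 25 N.
- handle_mouth (a point): Centre of the cavity's mouth in the handle's underside (same point as the handle's origin, same axes). The cavity is flat: 20.4 mm (x) by 10.4 mm (y), 50 mm deep. Inside, a tooth moved by the button catches in a window of the tang: button fully in (over 5 mm), the handle slides freely; button out, it is locked, with 2 mm of play up and down.
- button_face (a point): Centre of the outer face of the steel release button, 18 by 18 mm, on the handle's +y side, 60 mm above its underside (35 mm below its top), 5.5 mm proud of the wood when out.
- button (a joint): Travel of the release button: 0 fully out (latched), 0.0055 m fully in, flush (free). Its spring pushes back with 10 N when out and 16 N when fully in, so squeeze with about 20 to 28 N of grip. If the handle is on a tang but not fully home, the button cannot come out: it stays more than 2 mm in.
- vise: Red steel bench vise, fixed to the bench, 78 mm wide (x), 215 mm long (y), jaw tops 95 mm high. Origin: on the bench, under the centre of the tang that it holds. At the start the handle sits on that tang, on a bolster 108 mm above the bench, its axes parallel to the vise's. The tang rises 46 mm above the bolster, 18 mm wide (x), 8 mm thick (y).
- block: Wooden block, fixed to the bench, 95 by 95 mm, 58 mm high, on a 120 mm base plate. Origin: centre of its underside, on the bench; z up. A second blade stands in a slot in its middle, its bare tang pointing up exactly on the block's centre line.
- slot (a point): Centre of the block's top face, 58 mm above the bench (axes as the block). The bare tang above it: 18 mm wide (x), 8 mm thick (y), round-edged tip, 46 mm tall above its bolster (30 by 24 mm). The bolster's top, a stiff sprung rubber washer (yields 1.5 mm at 10 N) on which the handle must rest, lies 12 to 44 mm above this point: different each time, not measured, so feel for the stop.
- tang_axis (a point): Point on the bare tang's centre line, 150 mm above the bench, a little above its highest possible tip; the tip lies 116 to 148 mm above the bench, unmeasured. Axes as the block. The tang has the same window on both faces, so the handle fits either way round (its y along this y or opposite), with 1.2 mm of clearance on every side.
- hammer: Hammer lying on the bench; leave it alone.
- wrench: Steel wrench lying on the bench; leave it alone.
- oil: White oil bottle, 44 mm across and 110 mm high, standing; leave it alone.
- cup: White cup, 72 mm across and 85 mm high, standing; leave it alone.
- plain_handle: Turned pale wooden handle without a button, 28 mm across and 100 mm high, standing upright between vise and block; leave it alone.
- scale_a: Flat wooden slab, 110 by 32 by 8 mm, lying on the bench; leave it alone.
Not all that is in view belongs to the job. Of the things like the vise, leave any that is blue; of the rest the larger one is meant.

How it is judged:
By the outcome, as a careful person would: the job done as asked, in the order asked, and still so for the second after the job is handed in, with the robot touching nothing.
It also fails if it takes over 58 s, if anything falls off the work surface, if the arm or the gripper's body presses on something with over 40 N, if the wrist force passes 120 N, or if a joint passes its speed limit or range.

### The arm

A 7-joint arm with a two-finger parallel gripper is mounted at the origin on the work surface. World frame = base frame: x ahead of the robot, y to its left, z up, the work surface at z = 0. Lengths are in mm, angles in rad, forces in N, time in s.
With the tool pointing down it reaches from about 400 to 900 mm from the base axis. Payload 5.6 kg.
Tool frame: the origin (TCP) lies midway between the tips of the shut fingers; the grasp point (between the pads) lies 19 mm behind it; z points along the fingers, y is the line along which they close (so a half turn about z gives the same grasp; the last joint's range is limited). The gripper opens to 92 mm and grips with 3 to 60 N. Pads are 20 mm wide; open, the fingers measure 128 mm over their backs; the gripper's body (75 mm by 189 mm) begins 69 mm behind the grasp point.
Start: joints at [1.296, 0.468, -0.012, 1.603, 0.006, 1.071, -0.056], TCP at [149.281, -632.633, 214.592] pointing down, gripper open.
Joint ranges: [-2.53, 2.53], [-0.31, 2.02], [-1.57, 1.55], [0.28, 2.44], [-1.29, 4.43], [0.15, 1.84], [-2.92, 2.92]. Speed limits (rad/s): [2.57, 2.57, 3.14, 3.14, 3.14, 3.14, 3.14].

### API

Orientations are given as a rotation vector (axis times angle).
In Python, from cell import robot, grip, kin, viewer gives the robot as it stands. Calls block until the motion is done:
- robot.movep(position, orientation): joint-space move of the TCP to a pose.
- robot.servo_line(position, feed=150, rotation=None): straight line of the TCP; rotation=None keeps the orientation; feed is the mean speed in mm/s.
- robot.goto_joints(angles): joint-space move.
- grip(opening, newtons=None): opening from 0.0 (shut) to 1.0 (fully open); newtons is the grip in N (None keeps the last); returns when the fingers have stopped.
- robot.hold(seconds).
- kin.ik(position, orientation): joint angles nearest the present ones, or None.
- robot.observe(): the state.
- viewer.read_camera(name): name is "scene" or "top" or "wrist"; returns the picture (480x640x3 uint8, red, green, blue); there is no depth.
- viewer.camera_info(name): a dict with "camera_matrix" (3x3 intrinsics, pixels), "k1" (the pictures are not rectified: a ray, as slopes to the right and down, at radius r is drawn at 1 + k1 r^2 times it, then the intrinsics apply), "R" (3x3) and "t" (3): a world point X has camera coordinates R X + t. Camera axes: x right, y down, z forward; pixel columns grow to the right and rows downward; lengths in mm; the calibration is good to about 2 mm. A picture is of the moment at which its call begins: read the wrist's pose just before it. camera_info takes no time and is no camera call; for the wrist camera it gives the pose at the moment of the call.
A pose or a line that the arm cannot do raises robot.IKError and nothing moves.
- robot.job_done(): hands the job in; it is judged then, once.
Trained networks look in the newest picture that a camera, given by its name, has taken for a name from the list of things; names that differ only in an ending like _2 or _b are one class to them, and where a whole thing is asked for, a point or a joint stands for the part that bears it (a point fixed in the world has none). Each returns a list of dicts, best first, with "confidence" (0 to 1); they miss things now and then, are a little off and sometimes report something else, mostly with a low value. They report only what shows in the picture. A call takes as long as a camera call. They do not tell look-alikes from the thing itself.
- viewer.silhouettes(name, camera): "mask" (480x640 bool, what is visible of it).
- viewer.pinpoint(name, camera): "at" ([x, y, z] in mm, in the coordinates of the camera as it stood for that picture, good to about 4 mm: a listed point, or the origin of a listed thing).
The state is a dict: "t": time; "joints": joint angles; "joint_velocities": joint speeds; "joint_torque": joint torques, N m; "tcp_pos": TCP position; "tcp_rot": TCP orientation; "contact_force": force on the tool from outside, world axes, zero at the start; "wrist_torque": the same for the moment, N m; "grip_width": opening from 0.0 (shut) to 1.0 (fully open); "grip_force": force on a finger pad.
Only numpy, scipy, OpenCV 4.12 (cv2) and the standard library are available. Lean on these libraries where they do the work, as an engineer would, in place of code of your own. Each camera call takes 0.05 s, during which the arm holds its last target. There are 200 camera calls.

## Working session

There is one attempt and no reset: what is moved stays moved. The work goes in short steps, each a Python script; the robot and the scene stay as the last script left them, time stands still between calls to the robot, and variables do not carry over. Pictures are saved under pics/ and viewed, at most 10 in all, crops included, and the job is handed in when it is done.

```bash
mkdir -p pics; ls; cat > h.py <<'E'
import numpy as np, cv2
from cell import robot, grip, kin, viewer
def shot(c,f=None):
    info=viewer.camera_info(c); im=viewer.read_camera(c)
    if f: cv2.imwrite('pics/'+f,im[:,:,::-1])
    return info,im
def toworld(info,p): return np.array(info['R']).T@(np.array(p)-np.array(info['t']))
def proj(info,X):
    c=np.array(info['R'])@np.array(X,float)+np.array(info['t']); s=c[:2]/c[2]; s=s*(1+info['k1']*(s@s))
    return (np.array(info['camera_matrix'])@np.r_[s,1])[:2]
def ray(info,uv):
    d=(np.linalg.inv(info['camera_matrix'])@np.r_[uv,1])[:2]; s=d.copy()
    for _ in range(20): s=d/(1+info['k1']*(s@s))
    R=np.array(info['R']); return -R.T@np.array(info['t']), R.T@np.r_[s,1]
def atz(info,uv,z):
    o,d=ray(info,uv); return o+d*(z-o[2])/d[2]
E
python3 - <<'E'
from h import *
for c in ['top','scene']:
    i,im=shot(c,c+'1.png')
    for n in ['handle','button_face','vise','block','slot','tang_axis','plain_handle']:
        for r in viewer.pinpoint(n,c): print(c,n,round(r['confidence'],2),toworld(i,r['at']).round(0))
print(robot.observe()['t'])
E
```

```text
pics
top handle 0.54 [492. 210. 103.]
top vise 0.85 [291. 207.   0.]
top vise 0.82 [230. 468.   2.]
top vise 0.65 [492. 206.   0.]
top block 0.95 [ 498. -227.    3.]
top slot 0.63 [ 497. -226.   57.]
top tang_axis 0.75 [ 497. -229.  152.]
top tang_axis 0.72 [ 499. -425.   -3.]
top tang_axis 0.48 [ 690. -165.   -0.]
top plain_handle 0.59 [561.  -4.  -1.]
scene handle 0.63 [493. 212. 105.]
scene button_face 0.64 [489. 230. 169.]
scene vise 0.76 [229. 473.   1.]
scene vise 0.73 [491. 210.   1.]
scene vise 0.64 [293. 209.   1.]
scene vise 0.36 [ 498. -226.   56.]
scene block 0.8 [ 500. -224.   -2.]
scene slot 0.57 [ 502. -227.   57.]
scene tang_axis 0.79 [ 499. -225.  153.]
scene tang_axis 0.54 [ 496. -224.    1.]
scene plain_handle 0.77 [562.  -2.   4.]
0.8
```

View pics/top1.png

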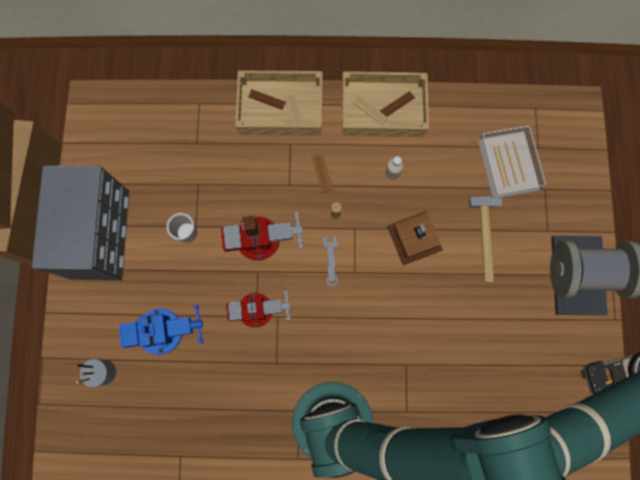

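View pics/scene1.png

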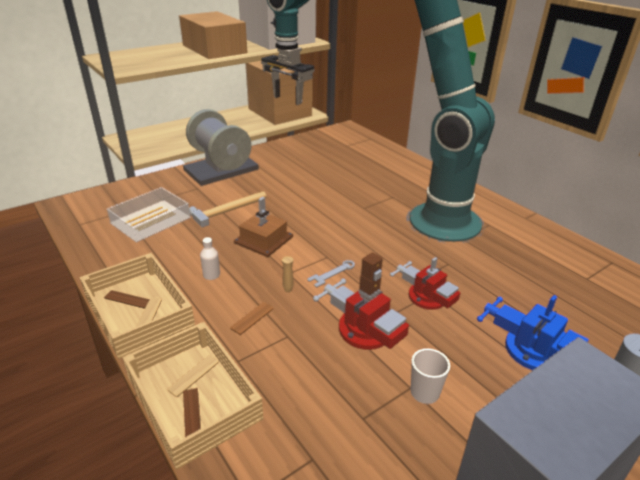

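The top picture shows the larger red vise at pixel (258,238) with the dark handle at (250,226), and the block at (415,238), turned by about 15–20°. The scene picture shows the handle at (372,275) with its button facing +y (right). I'll look closer with the wrist camera, block first.

```bash
python3 - <<'E'
from h import *
o=robot.observe(); print(o['tcp_rot'],o['contact_force'])
i=viewer.camera_info('wrist'); 
print('cam pos',-np.array(i['R']).T@i['t'],'axis',np.array(i['R'])[2])
rot=[np.pi,0,0]
robot.movep([440,-227,330],rot)
i,im=shot('wrist','w_block.png')
for n in ['block','slot','tang_axis']:
    for r in viewer.pinpoint(n,'wrist'): print(n,round(r['confidence'],2),toworld(i,r['at']).round(1))
np.save('wb.npy',i,allow_pickle=True)
robot.movep([440,207,400],rot)
i,im=shot('wrist','w_vise.png')
for n in ['vise','handle','button_face']:
    for r in viewer.pinpoint(n,'wrist'): print(n,round(r['confidence'],2),toworld(i,r['at']).round(1))
np.save('wv.npy',i,allow_pickle=True)
o=robot.observe();print(o['t'],o['joints'])
E
```

```text
[ 3.12044798e+00  3.63069678e-01 -8.17027667e-05] [0.16273305 0.10140111 0.30376516]
cam pos [ 225.26431449 -613.73282791  385.9809384 ] axis [-0.26240766 -0.06155727 -0.96299165]
block 0.75 [692.   37.5   2.5]
block 0.71 [ 498.8 -224.6    3.8]
slot 0.7 [ 498.9 -218.5   59.3]
slot 0.51 [688.8  38.9   4.8]
tang_axis 0.6 [ 502.9 -221.3  153.2]
vise 0.86 [ 4.954e+02  2.141e+02 -4.000e-01]
vise 0.82 [233.3 475.4   2.5]
vise 0.73 [296.6 212.4   3.7]
handle 0.64 [690.9  38.    2.2]
handle 0.58 [497.7 214.7 113.4]
button_face 0.57 [487.4 233.4 168.8]
4.675 [ 0.23079391  0.110082   -0.79145411  1.6930256   0.07972282  1.37207891
 -2.14591009]
```

View pics/w_block.png

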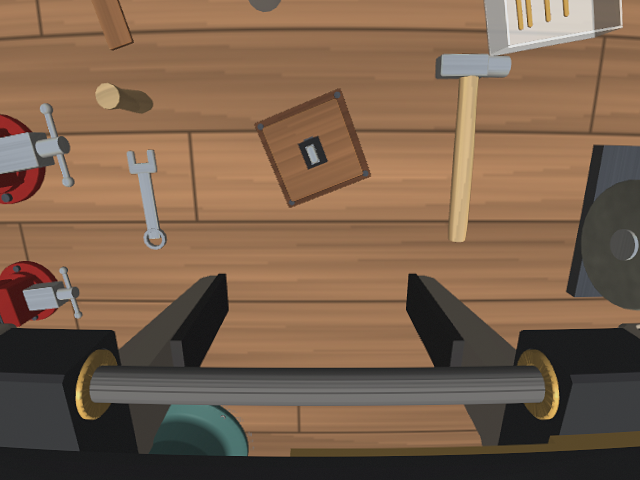

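View pics/w_vise.png

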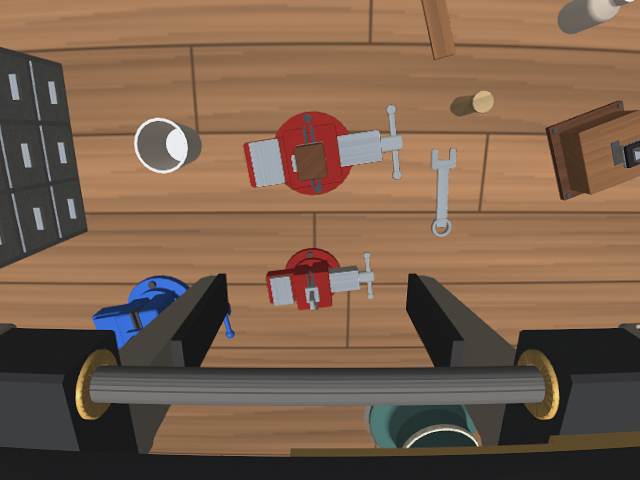

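The block is at (313,148) with its tang tip near (313,153), and the handle top is at (311,160) with the button on its left (+y). I'll zoom both for corners.

```bash
python3 - <<'E'
from h import *
b=cv2.imread('pics/w_block.png')[85:215,248:378]; v=cv2.imread('pics/w_vise.png')[110:200,265:355]
# block crop x3, handle x4.4
a=cv2.resize(b,(390,390),interpolation=cv2.INTER_CUBIC)
c=cv2.resize(cv2.imread('pics/w_vise.png')[135:187,285:337],(390,390),interpolation=cv2.INTER_CUBIC)
cv2.imwrite('pics/crops.png',np.hstack([a,c]))
i=np.load('wb.npy',allow_pickle=True).item()
for uv in [(256,125),(339,91),(370,176),(291,207)]: print(atz(i,uv,58).round(1),atz(i,uv,8).round(1))
print('tang',atz(i,(313,154),132).round(1))
i=np.load('wv.npy',allow_pickle=True).item()
print('hcentre',atz(i,(311,161),203).round(1))
E
```

```text
[ 532.  -154.8   58. ] [ 533.6 -146.7    8. ]
[ 569.5 -252.    58. ] [ 575.3 -254.8    8. ]
[ 472.1 -291.    58. ] [ 466.9 -298.3    8. ]
[ 433.9 -194.2   58. ] [ 424.4 -190.5    8. ]
tang [ 501.5 -222.6  132. ]
hcentre [495.7 213.  203. ]
```

View pics/crops.png

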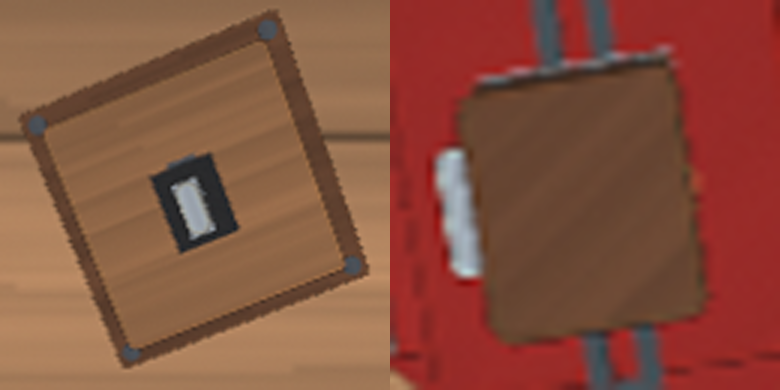

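Both shown clearly: base plate in the left half, tang tip at crop (194,208), handle top at crop (585,200) with button on its left. Next, a straight-down, handle-aligned view at close range with segmentation.

```bash
cat >> h.py <<'E'
from scipy.spatial.transform import Rotation as Ro
def down(deg): return (Ro.from_euler('z',deg,degrees=True)*Ro.from_rotvec([np.pi,0,0])).as_rotvec()
def rect(info,mask,seed,z):
    """component of mask nearest seed pixel, unprojected to plane z -> centre, sides, angle, mask"""
    n,l,st,ce=cv2.connectedComponentsWithStats(mask.astype(np.uint8))
    ok=[k for k in range(1,n) if st[k,4]>30]
    k=min(ok,key=lambda k:np.hypot(*(ce[k]-seed)))
    m=(l==k).astype(np.uint8)
    big=cv2.resize(m*255,None,fx=4,fy=4,interpolation=cv2.INTER_LINEAR)>127
    c=max(cv2.findContours(big.astype(np.uint8),cv2.RETR_EXTERNAL,cv2.CHAIN_APPROX_NONE)[0],key=cv2.contourArea)[:,0]
    P=np.array([atz(info,(p+.5)/4-.5,z)[:2] for p in c],np.float32)
    (cx,cy),s,a=cv2.minAreaRect(P)
    return np.array([cx,cy]),np.array(s),a,m
E
python3 - <<'E'
from h import *
i=np.load('wb.npy',allow_pickle=True).item()
q=[atz(i,np.array(p)/3+[248,85]-.33,58)[:2] for p in [(45,123),(272,40),(345,268),(133,350)]]
print('blocktop',np.round(q,1),np.mean(q,0),[np.linalg.norm(q[k]-q[k-1]).round(1) for k in range(4)],np.degrees(np.arctan2(*(q[0]-q[3])[::-1])),np.degrees(np.arctan2(*(q[1]-q[2])[::-1])))
i=np.load('wv.npy',allow_pickle=True).item()
q=[atz(i,np.array(p)/7.5+[285,135]-.43,203)[:2] for p in [(78,88),(285,63),(316,315),(103,342)]]
print('htop',np.mean(q,0),[np.linalg.norm(q[k]-q[k-1]).round(1) for k in range(4)],np.degrees(np.arctan2(*(q[0]-q[3])[::-1])),np.degrees(np.arctan2(*(q[1]-q[2])[::-1])))
yaw=np.degrees(np.arctan2(*(q[0]-q[3])[::-1]))/2+np.degrees(np.arctan2(*(q[1]-q[2])[::-1]))/2
o=robot.observe(); ci=viewer.camera_info('wrist'); cam=-np.array(ci['R']).T@ci['t']; print('camoff',cam-o['tcp_pos'])
off=Ro.from_euler('z',yaw,degrees=True).apply(cam-o['tcp_pos']); h=np.mean(q,0)
robot.movep(np.r_[h-off[:2],270],down(yaw))
i,im=shot('wrist','w_vise2.png'); np.save('wv2.npy',i,allow_pickle=True)
uv=proj(i,[*h,203]); print(uv, im[int(uv[1]),int(uv[0])],yaw)
hsv=cv2.cvtColor(im,cv2.COLOR_RGB2HSV)
u,v=map(int,uv); print(hsv[v-30:v+31:6,u], hsv[v,u-60:u+61:8])
E
```

```text
blocktop [[ 531.2 -162.7]
 [ 561.8 -251.3]
 [ 474.5 -282. ]
 [ 441.  -195.6]] [ 502.11259127 -222.88498785] [np.float64(96.0), np.float64(93.8), np.float64(92.6), np.float64(92.7)] 20.029825218783493 19.366254795523524
htop [495.0098626 213.3573187] [np.float64(33.5), np.float64(27.5), np.float64(33.3), np.float64(29.0)] 4.799966525201018 7.317376953242306
camoff [ 78.08001708   1.35647119 171.34611062]
[317.29590419 139.44199779] [104  70  50] 6.058671739221662
[[  1 194 158]
 [ 11 131 101]
 [ 10 129 103]
 [ 10 131 107]
 [ 11 130 106]
 [ 11 132 104]
 [ 11 131 103]
 [ 11 127 108]
 [ 11 130 110]
 [ 11 133 111]
 [  2 196 156]] [[107  26 180]
 [107  26 179]
 [ 95   9 168]
 [  1 187 138]
 [ 94  19 184]
 [ 11 134 103]
 [ 10 129 109]
 [ 11 131 105]
 [ 10 131 101]
 [ 12 131 105]
 [ 11 136 107]
 [  1 187 151]
 [  1 197 162]
 [107  26 176]
 [106  24 177]
 [108  24 178]]
```

View pics/w_vise2.png

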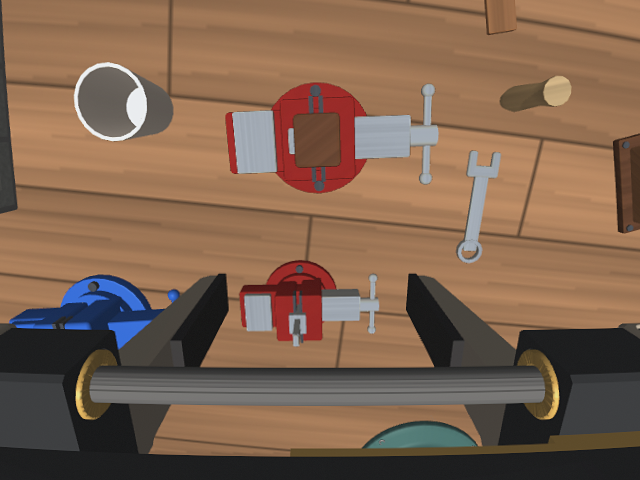

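The handle top sits at (317,139), axis-aligned in the view with the button at (291,139) on the left (+y). Segment, then grasp.

```bash
python3 - <<'E'
from h import *
i=np.load('wv2.npy',allow_pickle=True).item(); im=cv2.imread('pics/w_vise2.png')
hsv=cv2.cvtColor(im,cv2.COLOR_BGR2HSV); m=(hsv[...,0]>=6)&(hsv[...,0]<=20)&(hsv[...,1]>100)&(hsv[...,1]<160)&(hsv[...,2]<130)
m[:90]=0;m[190:]=0;m[:,:280]=0;m[:,350:]=0
c,s,a,_=rect(i,m,(317,139),203); print(c,s,a)
yaw=((a+45)%90)-45
assert abs(yaw-6)<4 and np.all(abs(np.sort(s)-[30,34])<3)
np.save('hpose.npy',np.r_[c,yaw])
robot.movep([*c,240],down(yaw))
robot.servo_line([*c,149],feed=70)
o=robot.observe(); print(o['tcp_pos'],o['contact_force'].round(1) if hasattr(o['contact_force'],'round') else o['contact_force'])
grip(0.45,24); o=robot.observe(); print(o['grip_width'],o['grip_force'],np.round(o['contact_force'],1))
grip(0.0,25); robot.hold(.3)
o=robot.observe(); print(o['grip_width']*92,o['grip_force'],np.round(o['contact_force'],1),np.round(o['wrist_torque'],2),o['t'])
E
```

```text
[494.59884644 213.71401978] [33.80920792 29.78516006] 8.378096580505371
[494.92885685 213.86824591 149.47184039] [-0.6  0.3 -0.5]
0.4477068408480796 0.0 [-0.4  0.2  0.7]
29.808365386263254 24.998568445444107 [-0.4 -2.6  2.5] [-0.48 -0.02  0.01] 8.675
```

Button is flush (29.8 mm wide), small forces. Lift in steps with force checks.

```bash
python3 - <<'E'
from h import *
o=robot.observe(); p0=np.array(o['tcp_pos'])
for dz in [1,2,3,4,6,10,20,35,50,56]:
    robot.servo_line(p0+[0,0,dz],feed=25)
    o=robot.observe(); f=np.array(o['contact_force']); print(dz,f.round(1),round(o['grip_width']*92,2))
    if np.linalg.norm(f)>14: print('stop'); break
else:
    robot.servo_line(p0+[0,0,130],feed=120)
    robot.hold(.2); o=robot.observe(); print(np.round(o['contact_force'],2),o['grip_width']*92,o['t'],np.round(o['tcp_pos'],1))
    # view of the block, aligned, with handle in hand
    yaw=20.3; b=np.array([502,-223.]); off=Ro.from_euler('z',yaw,degrees=True).apply([78.1,1.4,0])[:2]
    robot.movep([*(b-off),225],down(yaw))
    i,im=shot('wrist','w_block2.png'); np.save('wb2.npy',i,allow_pickle=True); 
    o=robot.observe(); print(np.round(o['contact_force'],2),o['grip_width']*92,o['t'],proj(i,[*b,58]))
E
```

```text
1 [ 0.5 -0.  -2.2] 30.02
2 [-1.6  0.2 -2.1] 29.67
3 [-0.   0.5 -1.2] 29.82
4 [ 0.3  0.1 -1.1] 30.02
6 [-0.3  0.1 -2. ] 30.07
10 [ 0.3 -1.  -1.5] 30.45
20 [-0.6 -0.  -1.3] 29.48
35 [-0.1 -0.2 -2.3] 30.14
50 [-0.3 -0.9 -1. ] 30.08
56 [ 0.2 -0.6 -0.9] 29.66
[ 0.05 -0.48 -0.31] 30.190654261082493 13.6417 [494.3 213.2 278.2]
[ 0.35  0.45 -0.61] 29.91785808525539 15.4167 [317.15722248 139.13877364]
```

View pics/w_block2.png

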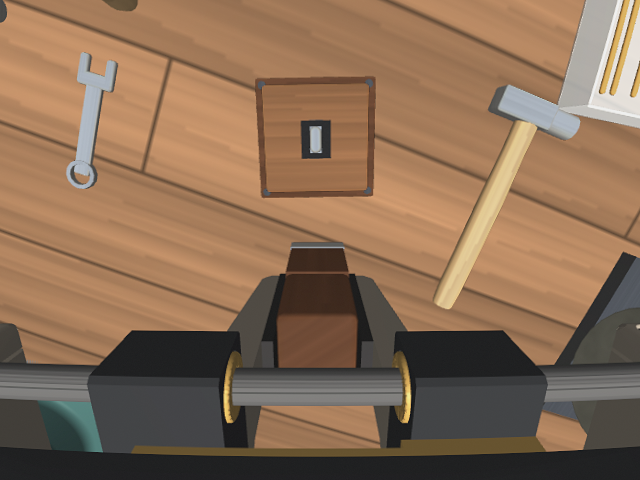

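The tang tip is at (316,139) in the block's dark bolster; the held handle's foot edge spans (291,243)–(344,243). I'll use that edge to check the camera bias relative to the handle.

```bash
python3 - <<'E'
from h import *
i=np.load('wb2.npy',allow_pickle=True).item(); im=cv2.imread('pics/w_block2.png')
o=robot.observe(); T=np.array(o['tcp_pos']); R=Ro.from_rotvec(o['tcp_rot'])
print('yaw',np.degrees(np.arctan2(*R.apply([1,0,0])[1::-1])), T.round(2))
for q in [(17,-15,41),(17,15,41),(17,-15,33),(17,15,33)]: print(q,proj(i,T+R.apply(q)).round(1))
g=cv2.cvtColor(im,cv2.COLOR_BGR2GRAY); hsv=cv2.cvtColor(im,cv2.COLOR_BGR2HSV)
print(g[116:164,316]); print(g[139,296:338]); print('foot col',g[236:256,317]); print('foot row',g[246,280:356])
m=(hsv[...,1]<60)&(g>140); m[:110]=0;m[165:]=0;m[:,:295]=0;m[:,340:]=0
for z in (116,124,132,140,148):
    c,s,a,_=rect(i,m,(316,139),z); print(z,c.round(2),s.round(2),round(a,1))
d=(g<60); d[:110]=0;d[170:]=0;d[:,:290]=0;d[:,345:]=0
for z in (70,86,102): c,s,a,_=rect(i,d,(316,139),z); print('bolster',z,c.round(2),s.round(2),round(a,1))
# block top corners: light brown face
b=(hsv[...,2]>150)|(m)|d; b=(hsv[...,2]>140)
b[:60]=0;b[215:]=0;b[:,:245]=0;b[:,390:]=0
b[:, :]&=True
c,s,a,mm=rect(i,b&(np.indices(b.shape)[1]>262)&(np.indices(b.shape)[1]<370)&(np.indices(b.shape)[0]>84)&(np.indices(b.shape)[0]<190),(316,139),58); print('top',c,s,a)
E
```

```text
yaw 20.41798316476826 [ 430.   -250.31  225.17]
(17, -15, 41) [293.4 241.3]
(17, 15, 41) [342.5 241.3]
(17, -15, 33) [292.6 245.1]
(17, 15, 33) [343.4 245.1]
[123 123 126 110  68  45  47  46  47  39 123 165 177 177 177 177 178 177
 177 177 177 178 177 177 177 177 177 176 177 177 176 177 177 178 176 169
 143  51  45  49  48  45  77 133 125 120 116 117]
[116 116 116 117 110  77  45  47  48  46  47  48  46  47 141 184 188 185
 181 179 177 180 185 182 157  92  40  47  47  49  48  49  47  46  73 109
 118 116 116 116 116 116]
foot col [ 89 105 120 131 132 123  84  90  90  90 110 160  71  41  45  46  45  46
  45  45]
foot row [135 136 135 134 133 133 132 132 131 131 118 107 109 109 110 110 109 109
 110 109 109 109 109 109 110 110 108 110 109 109 109 109 109 110 110 109
 109 110 110 110 109 110 110 110 109 110 110 110 110 109 109 110 110 110
 111 110 110 109 110 111 110 111 110 106  95  87  83  84  89  95 101 108
 113 121 127 134]
116 [ 501.77 -221.73] [19.51  8.9 ] 20.4
124 [ 501.81 -221.75] [18.96  8.64] 20.4
132 [ 501.85 -221.78] [18.4   8.39] 20.4
140 [ 501.89 -221.8 ] [17.85  8.14] 20.4
148 [ 501.93 -221.82] [17.29  7.88] 20.4
bolster 70 [ 501.52 -221.73] [31.76 25.42] 21.7
bolster 86 [ 501.6  -221.77] [30.2  24.18] 21.7
bolster 102 [ 501.68 -221.81] [28.65 22.93] 21.7
top [ 501.49658203 -221.57180786] [23.54821587 10.73635101] 20.426326751708984
```

Tang at (501.85, −221.8), sizes match at tip z≈135. Handle bias is only about 0.3 mm. Descend with feeling.

```bash
cat > ins.py <<'E'
from h import *
yaw=20.9; rz=Ro.from_euler('z',yaw,degrees=True)
t=np.array([501.85,-221.78,0])+rz.apply([.35,-.3,0])
robot.movep([*t[:2],205],down(yaw)); robot.hold(.1)
o=robot.observe(); e=t[:2]-np.array(o['tcp_pos'])[:2]; print('err',e.round(2)); c=t[:2]+np.clip(e,-.7,.7)
robot.servo_line([*c,192],feed=40); robot.hold(.15)
o=robot.observe(); f0=np.array(o['contact_force']); print(o['tcp_pos'],f0.round(1))
z=192.
while z>104:
    z-=1.0 if z<146 else 2.0
    robot.servo_line([*c,z],feed=25)
    o=robot.observe(); f=np.array(o['contact_force'])-f0
    if abs(f).max()>2.5 : print(z,np.round(o['tcp_pos'],2),f.round(1),np.round(o['wrist_torque'],2))
    if f[2]>(7 if z<146 else 5) or np.hypot(*f[:2])>8: print('stop');break
print(z,f.round(1),o['t'],o['grip_width']*92)
E
python3 ins.py
```

```text
err [0.38 0.02]
[ 502.75076678 -221.9736453   192.1863637 ] [ 0.2 -0.1 -1.8]
133.0 [ 502.71 -221.91  133.39] [-1.8  1.3  5.9] [ 0.16  0.43 -0.05]
132.0 [ 502.78 -221.91  132.74] [-2.4  0.3  9.6] [ 0.27  0.74 -0.04]
stop
132.0 [-2.4  0.3  9.6] 25.5667 29.702031158753314
```

Home stop was felt at underside ≈ 91 mm (in range, 9.6 N). Release.

```bash
python3 - <<'E'
from h import *
grip(1.0); robot.hold(.3)
o=robot.observe(); p=np.array(o['tcp_pos']); print(o['grip_width'],np.round(o['contact_force'],1))
robot.servo_line([p[0],p[1],265],feed=90)
d=Ro.from_euler('z',20.9,degrees=True).apply([-85,45,0])
robot.movep([p[0]+d[0],p[1]+d[1],270],down(20.9))
i,im=shot('wrist'); o=robot.observe(); print(o['t'],np.round(o['contact_force'],1))
for n in ['handle','button_face','handle_mouth']:
    for r in viewer.pinpoint(n,'wrist'): print(n,round(r['confidence'],2),toworld(i,r['at']).round(1))
s=shot('scene')[1]
a=cv2.resize(im[60:260,200:440],(480,400),interpolation=cv2.INTER_CUBIC); b=cv2.resize(s[160:280,200:290],(300,400),interpolation=cv2.INTER_CUBIC)
cv2.imwrite('pics/end.png',np.hstack([a,b])[:,:,::-1])
E
```

```text
0.9998483273669887 [-0.9 -0.1 -0.1]
29.025 [ 0.4 -0.4 -0.3]
handle 0.63 [ 504.8 -220.4   94.5]
button_face 0.71 [ 490.4 -201.5  153. ]
handle_mouth 0.93 [ 500.9 -221.7   93.2]
```

View pics/end.png

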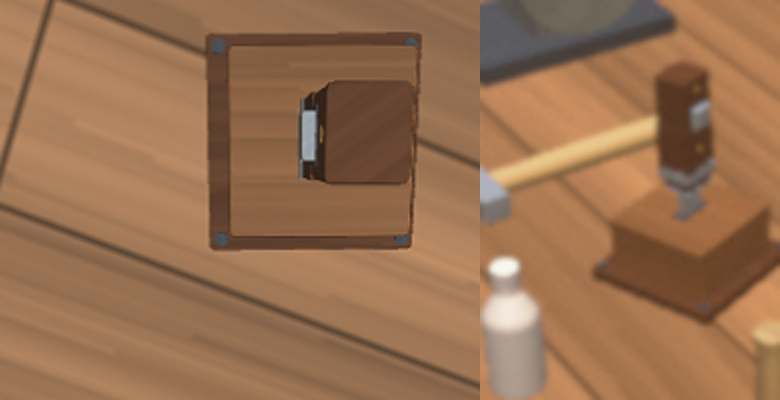

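The handle stands upright on the block, seated on the bolster, with the button visible at crop (308,135). I'll check numerically how far it stands out.

```bash
python3 - <<'E'
from h import *
i=viewer.camera_info('wrist'); rz=Ro.from_euler('z',20.9,degrees=True); b=np.array([501.85,-221.78,92])
for p in (0,2,3.5,5.5):
    print(p,[((proj(i,b+rz.apply([x,15+p,z]))-[200,60])*2).round(0).tolist() for x,z in ((9,69),(-9,69),(9,51))])
print('foot/top',[((proj(i,b+rz.apply(q))-[200,60])*2).round(0).tolist() for q in ((17,15,95),(-17,15,95),(17,-15,95))])
E
```

```text
0 [[316.0, 116.0], [314.0, 166.0], [311.0, 119.0]]
2 [[310.0, 116.0], [309.0, 166.0], [306.0, 119.0]]
3.5 [[306.0, 116.0], [305.0, 166.0], [302.0, 119.0]]
5.5 [[301.0, 116.0], [300.0, 166.0], [297.0, 119.0]]
foot/top [[325.0, 87.0], [322.0, 191.0], [415.0, 88.0]]
```

The button's outer edge, seen at about 301, matches 5.5 mm proud, so it's fully out.

```bash
python3 -c "
from h import *
print(robot.job_done())"
```

```text
the job is handed in; nothing more can be done
None
```

I handed the job in at about 29 s: the handle now stands upright on the block's tang, pressed gently home until the stop was felt at about 10 N, and the last camera view shows the button fully sprung out.

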